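Put the gauge kit away and shut its drawer

TASK

Put the gauge kit away: pick every yellow reference block out of the cluttered tray into the drawer's yellow-lined bay and every green plug gauge into its green-lined bay, and take the black rubber sample out of the drawer and put it in the tray with the other samples. Once all of that is done, push the drawer fully home until it seats at its detent, without slamming it. The rubber samples and the brass fitting stay in the tray, and leave the dial gauge, jar and calculator alone.

Things in the scene. Friction and masses are not known exactly. Their poses are not given: they have to be found in the camera images.
- kit_drawer (a joint): drawer of the blue kit cabinet; opening in m: 0 = fully home, 0.19 = fully out; starts at 0.165 to 0.185. Slides towards the robot, along -x of cabinet_front; friction about 1 to 2 N plus 5 N per m/s. In the last 12 mm a sprung roller resists with up to about 10 N; past 5 mm open it snaps the drawer home and holds it at 0; short of that the drawer stays ajar
- cabinet_front (a point): middle of the front edge of the roof, on its top, of the low blue steel kit cabinet (fixed, 280 mm deep, 310 wide, 74 high); x from the cabinet's front to its back (away from the robot), y to its left, z up
- drawer_lip (a point): centre of the front face of the drawer's aluminium grip lip, moves with the drawer; the lip is 110 mm wide, 10 mm high (centre 63 mm above the table) and stands 12 mm out from the 304 mm wide, 64 mm high drawer front. Axes as cabinet_front
- bay_blocks (a point): floor of the drawer's left bay (yellow liner, cabinet's +y side), for yellow blocks; moves with the drawer, axes as cabinet_front. The floor is 13 mm above the table and reaches 78 mm to the front, 160 mm to the rear (the rear part lies under the roof) and 68 mm to each side of this point; walls and divider 41 mm high, 5 to 6 mm thick, front panel 56 mm high, above the floor
- bay_gauges (a point): the same in the right bay (green liner, cabinet's -y side), for green plug gauges; same dimensions
- tray: white tray, fixed, 240 mm (x) by 230 mm (y), walls 4 mm thick with a low lip 10 mm above the table, inner floor 4 mm above the table; origin at the centre of its underside
- stray: black rubber sample left in the drawer's green bay, square slab 30 x 30 x 14 mm, 30 g, origin at the centre of its underside, z up
- rubber_a: black rubber sample in the tray, square slab 30 x 30 x 14 mm, 30 g, origin at the centre of its underside, z up
- rubber_b: black rubber sample in the tray, square slab 30 x 30 x 14 mm, 30 g, origin at the centre of its underside, z up
- fitting: brass fitting in the tray, 22 mm wide, 22 mm high, 40 g, origin at the centre of its underside
- dial_gauge: round dial gauge lying on the table behind the tray, 56 mm across, 18 mm high, with a 30 mm stem along its x; leave alone
- jar: amber jar with a white cap, 56 mm across, 60 mm high, behind the tray; leave alone
- calculator: grey calculator, 150 x 100 x 24 mm, on the robot's right; leave alone
- block_a: yellow hardness reference block, 30 x 30 x 16 mm, 110 g, with a small steel spot on top; origin at the centre of its underside, z up; starts in the tray, or absent
- block_b: yellow hardness reference block, 30 x 30 x 16 mm, 110 g, with a small steel spot on top; origin at the centre of its underside, z up; starts in the tray, or absent
- block_c: yellow hardness reference block, 30 x 30 x 16 mm, 110 g, with a small steel spot on top; origin at the centre of its underside, z up; starts in the tray, or absent
- gauge_a: plug gauge: green handle 32 x 18 x 18 mm with a steel plug (12 and 10 mm across, 14 mm long) at each end, 60 mm long in all along its x, 80 g; origin under the middle of the handle, z up; starts lying in the tray, or absent
- gauge_b: plug gauge: green handle 32 x 18 x 18 mm with a steel plug (12 and 10 mm across, 14 mm long) at each end, 60 mm long in all along its x, 80 g; origin under the middle of the handle, z up; starts lying in the tray, or absent
- gauge_c: plug gauge: green handle 32 x 18 x 18 mm with a steel plug (12 and 10 mm across, 14 mm long) at each end, 60 mm long in all along its x, 80 g; origin under the middle of the handle, z up; starts lying in the tray, or absent
Mind the look-alikes: they are no part of the job. Leave any brown or white look-alike of the gauge_b alone.

How it is judged:
By the outcome, as a careful person would: the job done as asked, in the order asked, and still so for the second after the job is handed in, with the robot touching nothing.
Of block_a, block_b, block_c, gauge_a, gauge_b, gauge_c only 3 to 5 are there at a start; the rules pass over those that are not, and their reading is None.
At some moment in a run one of block_a, block_b, block_c, gauge_a, gauge_b, gauge_c may be knocked a few centimetres aside while the robot is not near it.
Once in a run the grip may slacken for a moment while it holds something.
It also fails if it takes over 210 s, if anything falls off the work surface, if the arm or the gripper's body presses on something with over 40 N, if the wrist force passes 120 N, or if a joint passes its speed limit or range.

ROBOT

A 7-joint arm with a two-finger parallel gripper is mounted at the origin on the work surface. World frame = base frame: x ahead of the robot, y to its left, z up, the work surface at z = 0. Lengths are in m, angles in rad, forces in N, time in s.
With the tool pointing down it reaches from about 0.4 to 0.875 m from the base axis. Payload 4.4 kg.
Tool frame: the origin (TCP) lies between the finger pads; the fingertips stand env.tips_ahead ahead of it and the grasp point (between the pads) lies 2 mm behind it (env.tips_ahead is the distance from the TCP to the fingertips, in m); z points along the fingers, y is the line along which they close (so a half turn about z gives the same grasp; the last joint's range is limited). The gripper opens to 85 mm and grips with 20 to 120 N. Pads are 22 mm wide; open, the fingers measure 114 mm over their backs; the gripper's body (76 mm by 85 mm) begins 54 mm behind the grasp point. The pads swing forward as they close: fully open they stand 13 mm farther back than shut.
Start: joints at [1.053, 0.628, 0.038, 1.517, -0.027, 0.996, -0.02], TCP at [0.284, -0.585, 0.248] pointing down, gripper open.
Joint ranges: [-3.06, 3.06], [-0.37, 2.12], [-1.25, 1.32], [0.18, 2.47], [-1.1, 4.24], [0.23, 1.98], [-2.94, 2.94]. Speed limits (rad/s): [2.57, 2.57, 3.14, 3.14, 3.14, 3.14, 3.14].

INTERFACE

Orientations are given as a unit quaternion [w, x, y, z].
In Python, from cell import env, cams, finish_job, models gives the robot as it stands. The module is installed in compiled form; this text tells all that it offers.
- The arm moves only by the tool drive_tool, never from a script. Its argument "rows" is a list that holds one entry, the list of rows, each a list of 7 numbers: the closure, from 0 (fully open) to 1 (shut), then the shift along the tool's x, y, z scaled (see below), then the turn, a rotation vector about the tool's x, y, z scaled (see below). In form: [[[claw, dx, dy, dz, ax, ay, az], ...]]. A call has 1 to 5 rows; each row shifts and turns the commanded pose from where the row before left it, along the tool's axes as they then stand; what a row does not reach is not made up. The controller multiplies each number of a shift by 40 mm and each number of a turn by 5 degrees. A row lasts 1/12 s, in which the tool goes at most 41.7 mm and 7.16 degrees, less where a joint would pass 70% of its speed; a pose out of reach is approached as far as the arm can. A call with a number of a shift or a turn outside -1 to 1 is refused whole. A call with a gripper value outside its range is refused whole. The fingers move at their own pace and stop on an object; "newtons" is the grip in N (left out, the last holds). Time passes only in rows, so rows that do not move let the fingers close. It gives the time, the measured TCP pose, the force, the opening and the grip force at its end, in the units of the state.
- env.get_state(): the state, without advancing time (a new reading comes with each control period).
- cams.camera(name): name is "scene" or "side" or "wrist"; returns a dict with "color" (480x640x3 uint8, blue, green, red), "vfov" (degrees; the focal length in pixels is half the picture's height over the tangent of half this angle, whatever the lens; pixels are square), "cx", "cy" (the principal point, pixels), "extrinsics" (4x4, takes a point from camera to world coordinates). Camera axes: x right, y up, looking along -z (the intrinsics and any distortion apply to the point x, -y, -z); pixel columns grow to the right and rows downward; lengths in m; the calibration is good to about 2 mm. The wrist camera is an equidistant fisheye: a pixel r from the principal point sees the ray r / f radians off the axis. A picture is of the moment at which its call begins. There is no depth.
- finish_job(): hands the job in; it is judged then, once.
Trained networks look in a picture, given as the dict that the camera call returned (one of the last four; its "shot" number tells which), for a name from the list of things; names that differ only in an ending like _2 or _b are one class to them, and where a whole thing is asked for, a point or a joint stands for the part that bears it (a point fixed in the world has none). Each returns a list of dicts, best first, with "conf" (0 to 1); they miss things now and then, are a little off and sometimes report something else, mostly with a low value. They report only what shows in the picture. A call takes as long as a camera call. They do not tell look-alikes from the thing itself.
- models.look_for(picture, name): "position" ([x, y, z] in m, in world coordinates, good to about 4 mm: the middle of the surface that is visible of it).
- models.outline_of(picture, name): "region" (480x640 bool, what is visible of it).
- models.spot_point(picture, name): "position" ([x, y, z] in m, in world coordinates, good to about 4 mm: a listed point, or the origin of a listed thing).
The state is a dict: "time_s": time; "q": joint angles; "dq": joint speeds; "joint_efforts": joint torques, N m; "ee_pos": TCP position; "eef_rot": TCP orientation; "wrist_force": force on the tool from outside, world axes, zero at the start; "wrist_torque": the same for the moment, N m; "finger_gap": finger opening in m; "grasp_force": force on a finger pad.
Only numpy, scipy, OpenCV 4.12 (cv2) and the standard library are available. Lean on these libraries where they do the work, as an engineer would, in place of code of your own. Each camera call takes 0.05 s, during which the arm holds its last target. There are 200 camera calls.

## Working session

There is one attempt and no reset: what is moved stays moved. The work goes in short steps, Python scripts to look and compute and a tool call to move; the robot and the scene stay as the last step left them, time stands still between calls to the robot, and variables do not carry over. Pictures are saved under pics/ and viewed, at most 14 in all, crops included, and the job is handed in when it is done.

Besides the shell and the picture viewer there is one more tool, called after ">>>" by a JSON object that holds its "fn" and its "kwargs", one argument or row to a line. drive_tool: Moves the arm, as the interface text tells. Shifts and turns lie within -1 to 1; 1 stands for 40 mm of shift or 5 degrees of turn. Its arguments: {"type":"object","properties":{"rows":{"type":"array"},"newtons":{"type":"number"}},"required":["rows"]}

```bash
mkdir -p pics
cat > h.py <<'E'
import numpy as np, cv2
from cell import env, cams, models
def pic(n,f=None):
    p=cams.camera(n)
    if f: cv2.imwrite('pics/'+f+'.png',p['color'])
    return p
def ray(p,u,v):
    f=240/np.tan(np.radians(p['vfov'])/2); return np.array([(u-p['cx'])/f,-(v-p['cy'])/f,-1.])
def onplane(p,u,v,z):
    E=np.array(p['extrinsics']); d=E[:3,:3]@ray(p,u,v); o=E[:3,3]
    return o+d*(z-o[2])/d[2]
def px(p,X):
    E=np.array(p['extrinsics']); c=E[:3,:3].T@(np.array(X)-E[:3,3]); f=240/np.tan(np.radians(p['vfov'])/2)
    return np.array([p['cx']+f*c[0]/-c[2], p['cy']-f*c[1]/-c[2]])
E
cat > a.py <<'E'
from h import *
np.set_printoptions(precision=4,suppress=True)
s=env.get_state(); print(s['time_s'],s['ee_pos'],s['eef_rot'],s['finger_gap'],env.tips_ahead)
for n in ('scene','side'):
    p=pic(n,n+'0'); print(n,p['vfov'],p['cx'],p['cy'],np.array(p['extrinsics'])[:3].round(3).tolist())
    for t in ('cabinet_front','drawer_lip','bay_blocks','bay_gauges','tray','stray','rubber_a','fitting','block_a','gauge_a','dial_gauge','jar','calculator'):
        for d in models.spot_point(p,t): print(t,round(d['conf'],2),np.array(d['position']),px(p,d['position']).round())
E
python3 a.py
```

```text
0.0 [ 0.2836 -0.5842  0.2474] [-0.0009  0.9746  0.224  -0.0002] 0.08535772424669695 0.017
scene 57.25084899828944 314.02398751914 240.1010905515694 [[-0.881, -0.299, 0.367, 0.971], [0.473, -0.588, 0.657, 0.643], [0.019, 0.752, 0.659, 0.839]]
cabinet_front 0.56 [ 0.6298 -0.1558  0.0754] [279. 241.]
drawer_lip 0.82 [ 0.4346 -0.1297  0.0644] [347. 229.]
bay_blocks 0.97 [ 0.5476 -0.0724  0.0152] [321. 267.]
bay_gauges 0.75 [ 0.5256 -0.2106  0.0153] [305. 235.]
tray 0.63 [ 0.5163  0.2688 -0.0023] [408. 366.]
stray 0.6 [ 0.5456 -0.2286  0.0123] [296. 234.]
stray 0.2 [0.4463 0.3468 0.0044] [458. 379.]
stray 0.17 [ 0.5162  0.2712 -0.0069] [409. 368.]
rubber_a 0.6 [0.5079 0.272  0.0054] [413. 364.]
rubber_a 0.58 [0.4359 0.2757 0.0053] [439. 352.]
rubber_a 0.58 [0.4453 0.3438 0.0038] [457. 378.]
fitting 0.51 [0.59   0.2698 0.0012] [381. 379.]
gauge_a 0.72 [0.3342 0.1202 0.0037] [430. 291.]
gauge_a 0.53 [0.4419 0.2078 0.0045] [418. 331.]
gauge_a 0.51 [0.4252 0.081  0.0018] [392. 294.]
dial_gauge 0.98 [0.7515 0.1763 0.0035] [294. 375.]
jar 0.63 [ 0.7066  0.297  -0.002 ] [341. 415.]
jar 0.62 [0.4
[... 651 characters left out ...]
ubber_a 0.58 [0.4347 0.2775 0.0059] [341. 367.]
fitting 0.49 [0.5891 0.2703 0.0048] [271. 356.]
fitting 0.25 [ 0.5447 -0.23    0.011 ] [334. 243.]
block_a 0.64 [0.4473 0.3459 0.0051] [329. 390.]
gauge_a 0.64 [ 0.4244  0.0824 -0.0017] [360. 315.]
gauge_a 0.63 [0.4428 0.2083 0.0054] [343. 346.]
gauge_a 0.59 [0.5156 0.3464 0.0053] [296. 386.]
gauge_a 0.46 [0.3333 0.1252 0.0061] [397. 328.]
gauge_a 0.23 [ 0.6343 -0.1513  0.0759] [297. 234.]
dial_gauge 0.61 [ 0.7567  0.1803 -0.0018] [214. 324.]
dial_gauge 0.59 [0.4469 0.3484 0.006 ] [329. 391.]
jar 0.56 [ 0.7124  0.2996 -0.0021] [213. 361.]
calculator 0.92 [ 0.4494 -0.597   0.0024] [381. 196.]
calculator 0.33 [ 0.5465 -0.2276  0.0145] [334. 242.]
```

```bash
python3 -c "
import cv2
a=cv2.imread('pics/scene0.png');b=cv2.imread('pics/side0.png')
cv2.imwrite('pics/s1.png',cv2.resize(a[200:440,240:500],None,fx=2.3,fy=2.3,interpolation=2))
cv2.imwrite('pics/s2.png',cv2.resize(b[210:430,190:420],None,fx=2.6,fy=2.6,interpolation=2))"
```

```text
(no output)
```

View pics/s1.png

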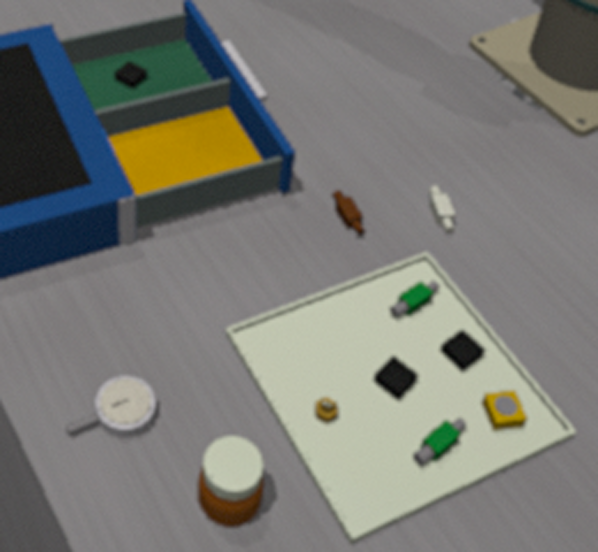

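View pics/s2.png

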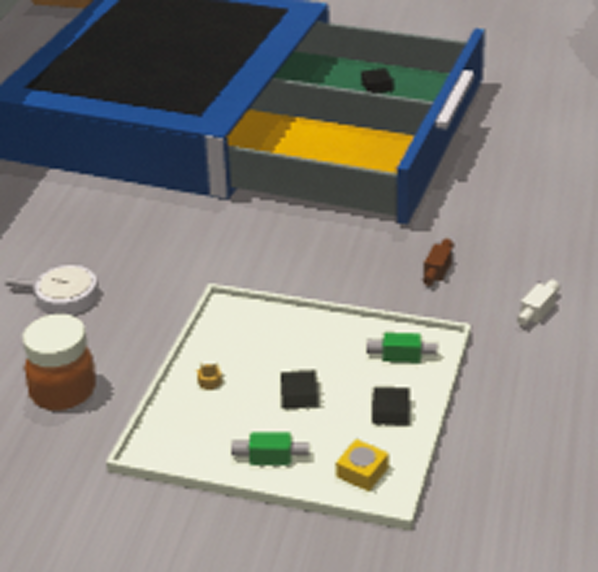

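Three items are present: one yellow block at about (507,407) in the first crop and two green gauges at (413,298) and (440,440). The stray is in the green bay at (130,74). The brown and white look-alikes lie outside the tray. Next I'll fit the poses from silhouettes.

```bash
cat >> h.py <<'E'
from scipy.optimize import minimize
def box(cx,cy,yaw,z0,parts):
    c,s=np.cos(yaw),np.sin(yaw); P=[]
    for (ox,lx,ly,za,zb) in parts:
        for sx in(-1,1):
            for sy in(-1,1):
                for z in(za,zb):
                    x,y=ox+sx*lx/2,sy*ly/2; P.append([cx+c*x-s*y,cy+s*x+c*y,z0+z])
    return P
SH={'block':[(0,.03,.03,0,.016)],'rubber':[(0,.03,.03,0,.014)],'stray':[(0,.03,.03,0,.014)],
 'gauge':[(0,.032,.018,0,.018),(0,.060,.011,.0035,.0145)]}
def hull(p,P,sc=4):
    m=np.zeros((480*sc,640*sc),np.uint8)
    return m,np.array([px(p,x) for x in P])
def render(p,x,z0,sh,sc):
    m=np.zeros((480*sc,640*sc),np.uint8)
    for part in SH[sh]:
        q=np.array([px(p,X) for X in box(*x,z0,[part])])
        cv2.fillConvexPoly(m,cv2.convexHull(np.round((q+.5)*sc*16).astype(np.int32)),255,shift=4)
    return cv2.resize(m,(640,480),interpolation=cv2.INTER_AREA)/255.
def fit(ps,regs,xy,z0,sh):
    def cost(x):
        c=0
        for p,r in zip(ps,regs):
            m=render(p,x,z0,sh,3); c+=1-np.minimum(m,r).sum()/np.maximum(m,r).sum()
        return c
    best=None
    n=np.pi/2 if sh!='gauge' else np.pi
    for y in np.arange(0,n,n/6 if sh!='gauge' else n/10):
        r=minimize(cost,[*xy,y],method='Nelder-Mead',options=dict(initial_simplex=[[*xy,y],[xy[0]+.004,xy[1],y],[xy[0],xy[1]+.004,y],[*xy,y+.15]],maxiter=60))
        if best is None or r.fun<best.fun: best=r
    return best.x,best.fun/len(ps)
def nearest(p,name,X):
    u,v=px(p,X); b=None
    for d in models.outline_of(p,name):
        ys,xs=np.nonzero(d['region']); 
        if len(xs)==0: continue
        e=np.hypot(xs.mean()-u,ys.mean()-v)
        if e<12 and (b is None or e<b[0]): b=(e,d['region'].astype(float))
    return None if b is None else b[1]
E
cat > b.py <<'E'
from h import *
np.set_printoptions(precision=4,suppress=True)
ps=[pic('scene'),pic('side')]
for sh,n,xy,z0 in [('stray','stray',(.545,-.229),.013),('block','block_a',(.447,.346),.004),('gauge','gauge_a',(.442,.208),.004),('gauge','gauge_a',(.516,.346),.004),('rubber','rubber_a',(.51,.273),.004),('rubber','rubber_a',(.435,.276),.004)]:
    L=[(p,r) for p in ps if (r:=nearest(p,n,[*xy,z0+.008])) is not None]
    if not L: print(n,xy,'none'); continue
    x,c=fit([l[0] for l in L],[l[1] for l in L],xy,z0,sh)
    print(n,len(L),x[:2],'yaw',np.degrees(x[2]).round(1),'cost',round(c,3))
E
time python3 b.py
```

```text
stray 2 [ 0.5425 -0.2268] yaw 17.6 cost 0.14
block_a 2 [0.4466 0.3476] yaw 69.0 cost 0.115
gauge_a 1 [0.4404 0.2107] yaw 188.5 cost 0.111
gauge_a 2 [0.5198 0.3452] yaw 12.5 cost 0.145
rubber_a 1 [0.5146 0.2717] yaw 14.1 cost 0.108
rubber_a 2 [0.4371 0.2795] yaw 10.1 cost 0.133
real	0m59.652s
user	0m53.646s
sys	0m28.456s
```

```bash
cat > plan.py <<'E'
# usage: plan.py "x,y,z,yaw" ... : chained waypoints; prints turn rows then shift rows (tool units)
import sys
from h import *
from scipy.spatial.transform import Rotation as R
s=env.get_state(); q=s['eef_rot']; r=R.from_quat([q[1],q[2],q[3],q[0]]); p=np.array(s['ee_pos'])
yaw=np.degrees(np.arctan2(*r.as_matrix()[[1,0],0]))
print('t',round(s['time_s'],2),'pos',p.round(4),'yaw',yaw.round(1),'gap',round(s['finger_gap'],4),'F',np.round(s['wrist_force'],1),'grip',np.round(s['grasp_force'],1),'q',np.round(s['q'],2))
for w in sys.argv[1:]:
    *x,y=map(float,w.split(',')); x=np.array(x)
    t=R.from_euler('z',y,degrees=True)*R.from_quat([1,0,0,0])
    rv=np.degrees((r.inv()*t).as_rotvec()); n=max(1,int(np.ceil(np.linalg.norm(rv)/5-.02)))
    if np.linalg.norm(rv)>.4: print(w,'TURN',n,'x',(rv/5/n).round(2)); r=t
    d=r.inv().apply(x-p)/.04; m=max(1,int(np.ceil(np.linalg.norm(d))))
    print(w,'SHIFT',m,'x',(d/m).round(3)); p=x
E
python3 plan.py .5425,-.2268,.16,17.6 .5425,-.2268,.034,17.6
```

```text
t 2.1 pos [ 0.2838 -0.5848  0.2483] yaw 25.9 gap 0.0851 F [0.1 0.1 0.1] grip 0.0 q [ 1.05  0.63  0.04  1.52 -0.03  1.   -0.02]
.5425,-.2268,.16,17.6 TURN 2 x [ 0.   -0.    0.83]
.5425,-.2268,.16,17.6 SHIFT 12 x [ 0.739 -0.548  0.184]
.5425,-.2268,.034,17.6 SHIFT 4 x [0.    0.    0.788]
```

>>> {"fn": "drive_tool", "kwargs": {
  "rows": [
    [[0.35, 0, 0, 0, 0, 0, 0.83], [0.35, 0, 0, 0, 0, 0, 0.83], [0.35, 0.739, -0.548, 0.184, 0, 0, 0], [0.35, 0.739, -0.548, 0.184, 0, 0, 0], [0.35, 0.739, -0.548, 0.184, 0, 0, 0]]
  ],
  "newtons": 40
}}

```text
time_s: 2.52
ee_pos: [0.3487, -0.4947, 0.2261]
eef_rot: [0.0, 0.988, 0.152, 0.0]
wrist_force: [0.8, 1.3, -0.1]
finger_gap: 0.0555
grasp_force: 0.0
```

>>> {"fn": "drive_tool", "kwargs": {
  "rows": [
    [[0.35, 0.739, -0.548, 0.184, 0, 0, 0], [0.35, 0.739, -0.548, 0.184, 0, 0, 0], [0.35, 0.739, -0.548, 0.184, 0, 0, 0], [0.35, 0.739, -0.548, 0.184, 0, 0, 0], [0.35, 0.739, -0.548, 0.184, 0, 0, 0]]
  ]
}}

```text
time_s: 2.93
ee_pos: [0.4572, -0.3448, 0.1893]
eef_rot: [0.0, 0.988, 0.153, 0.0]
wrist_force: [0.5, -0.4, 0.6]
finger_gap: 0.0553
grasp_force: 0.0
```

>>> {"fn": "drive_tool", "kwargs": {
  "rows": [
    [[0.35, 0.739, -0.548, 0.184, 0, 0, 0], [0.35, 0.739, -0.548, 0.184, 0, 0, 0], [0.35, 0.739, -0.548, 0.184, 0, 0, 0], [0.35, 0.739, -0.548, 0.184, 0, 0, 0], [0.35, 0, 0, 0, 0, 0, 0]]
  ]
}}

```text
time_s: 3.35
ee_pos: [0.5476, -0.2168, 0.1586]
eef_rot: [-0.003, 0.987, 0.159, 0.002]
wrist_force: [0.7, 0.6, -0.2]
finger_gap: 0.0557
grasp_force: 0.0
```

```bash
python3 plan.py .5425,-.2268,.034,17.6
python3 - <<'E'
from h import *
p=pic('wrist','w1'); print(p['vfov'],p['cx'],p['cy'],np.array(p['extrinsics'])[:3].round(3).tolist())
for d in models.spot_point(p,'stray'): print(d)
E
```

```text
t 3.35 pos [ 0.5476 -0.2168  0.1586] yaw 18.3 gap 0.0557 F [ 0.7  0.6 -0.2] grip 0.0 q [ 0.28  0.65  0.08  1.78 -0.09  0.71 -0.84]
.5425,-.2268,.034,17.6 TURN 1 x [-0.06 -0.05  0.14]
.5425,-.2268,.034,17.6 SHIFT 4 x [-0.049  0.05   0.779]
65.70646984690485 315.79889709759624 242.793980131976 [[0.316, 0.913, 0.259, 0.615], [-0.949, 0.305, 0.08, -0.195], [-0.006, -0.271, 0.963, 0.283]]
{'position': [0.5405, -0.2296, 0.0171], 'conf': 0.74}
```

View pics/w1.png

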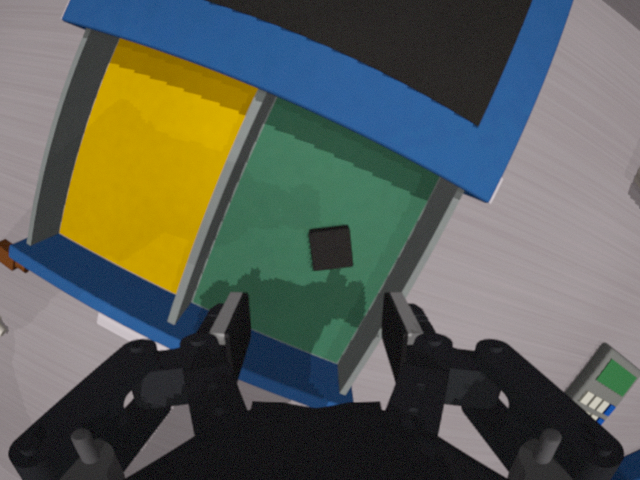

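The stray is at (331,247) in the wrist view, clear of the walls and roughly square to the fingers.

```bash
python3 plan.py .5415,-.228,.034,21
```

```text
t 3.45 pos [ 0.5435 -0.2246  0.1596] yaw 17.8 gap 0.0554 F [-0.3 -1.3  0.1] grip 0.0 q [ 0.29  0.65  0.09  1.78 -0.08  0.71 -0.84]
.5415,-.228,.034,21 TURN 1 x [-0.01 -0.   -0.63]
.5415,-.228,.034,21 SHIFT 4 x [-0.019  0.015  0.785]
```

>>> {"fn": "drive_tool", "kwargs": {
  "rows": [
    [[0.35, -0.05, 0.04, 0.6, 0, 0, -0.6], [0.35, 0, 0.02, 0.8, 0, 0, 0], [0.35, 0, 0, 0.8, 0, 0, 0], [0.35, 0, 0, 0.6, 0, 0, 0], [0.35, 0, 0, 0.3, 0, 0, 0]]
  ]
}}

```text
time_s: 3.87
ee_pos: [0.5387, -0.2313, 0.0334]
eef_rot: [-0.001, 0.984, 0.177, -0.002]
wrist_force: [-0.1, -0.2, -0.8]
finger_gap: 0.0556
grasp_force: 0.0
```

>>> {"fn": "drive_tool", "kwargs": {
  "rows": [
    [[0.35, 0, 0, 0, 0, 0, 0], [1, 0, 0, 0, 0, 0, 0], [1, 0, 0, 0, 0, 0, 0], [1, 0, 0, 0, 0, 0, 0], [1, 0, 0, 0, 0, 0, 0]]
  ],
  "newtons": 50
}}

```text
time_s: 4.28
ee_pos: [0.5426, -0.2307, 0.038]
eef_rot: [0.001, 0.984, 0.179, 0.001]
wrist_force: [-0.5, -0.9, 5.8]
finger_gap: 0.028
grasp_force: 49.5
```

```bash
python3 plan.py .5415,-.228,.15,21 .57,.20,.15,15 .57,.20,.025,15
```

```text
t 4.28 pos [ 0.5426 -0.2307  0.038 ] yaw 20.6 gap 0.028 F [-0.5 -0.9  5.8] grip 49.5 q [ 0.32  0.84  0.05  1.84 -0.08  0.47 -0.78]
.5415,-.228,.15,21 TURN 1 x [ 0.03 -0.03 -0.09]
.5415,-.228,.15,21 SHIFT 3 x [-0.001 -0.024 -0.934]
.57,.20,.15,15 TURN 2 x [0.  0.  0.6]
.57,.20,.15,15 SHIFT 11 x [ 0.314 -0.923  0.   ]
.57,.20,.025,15 SHIFT 4 x [0.    0.    0.781]
```

>>> {"fn": "drive_tool", "kwargs": {
  "rows": [
    [[1, 0, 0, -0.7, 0, 0, 0], [1, 0, 0, -0.9, 0, 0, 0], [1, 0, 0, -0.9, 0, 0, 0], [1, 0, 0, -0.5, 0, 0, 0.6], [1, 0, 0, 0, 0, 0, 0.6]]
  ],
  "newtons": 60
}}

```text
time_s: 4.7
ee_pos: [0.5446, -0.2311, 0.1621]
eef_rot: [0.002, 0.992, 0.126, 0.005]
wrist_force: [1.1, 0.1, 0.3]
finger_gap: 0.028
grasp_force: 59.1
```

>>> {"fn": "drive_tool", "kwargs": {
  "rows": [
    [[1, 0.2, -0.6, 0, 0, 0, 0], [1, 0.31, -0.92, 0, 0, 0, 0], [1, 0.31, -0.92, 0, 0, 0, 0], [1, 0.31, -0.92, 0, 0, 0, 0], [1, 0.31, -0.92, 0, 0, 0, 0]]
  ]
}}

```text
time_s: 5.12
ee_pos: [0.5541, -0.0478, 0.157]
eef_rot: [-0.0, 0.992, 0.127, 0.001]
wrist_force: [1.4, 0.1, -0.5]
finger_gap: 0.0278
grasp_force: 59.0
```

>>> {"fn": "drive_tool", "kwargs": {
  "rows": [
    [[1, 0.31, -0.92, 0, 0, 0, 0], [1, 0.31, -0.92, 0, 0, 0, 0], [1, 0.31, -0.92, 0, 0, 0, 0], [1, 0.31, -0.92, 0, 0, 0, 0], [1, 0.31, -0.92, 0, 0, 0, 0]]
  ]
}}

```text
time_s: 5.53
ee_pos: [0.5676, 0.1463, 0.157]
eef_rot: [-0.0, 0.992, 0.127, 0.001]
wrist_force: [0.2, 1.4, 0.2]
finger_gap: 0.0278
grasp_force: 59.0
```

>>> {"fn": "drive_tool", "kwargs": {
  "rows": [
    [[1, 0.2, -0.6, 0, 0, 0, 0], [1, 0.08, -0.25, 0, 0, 0, 0], [1, 0, 0, 0, 0, 0, 0], [1, 0, 0, 0, 0, 0, 0], [1, 0, 0, 0, 0, 0, 0]]
  ]
}}

```text
time_s: 5.95
ee_pos: [0.5701, 0.1768, 0.1563]
eef_rot: [0.001, 0.992, 0.125, -0.0]
wrist_force: [0.6, -0.3, 0.2]
finger_gap: 0.0276
grasp_force: 59.0
```

```bash
python3 plan.py .57,.20,.031,15; python3 -c "
from h import *
pic('wrist','w2')"
```

```text
t 5.95 pos [0.5701 0.1768 0.1563] yaw 14.4 gap 0.0276 F [ 0.6 -0.3  0.2] grip 59.0 q [-0.45  0.67  0.17  1.76 -0.15  0.72 -1.53]
.57,.20,.031,15 TURN 1 x [ 0.02  0.   -0.12]
.57,.20,.031,15 SHIFT 4 x [ 0.037 -0.14   0.783]
```

View pics/w2.png

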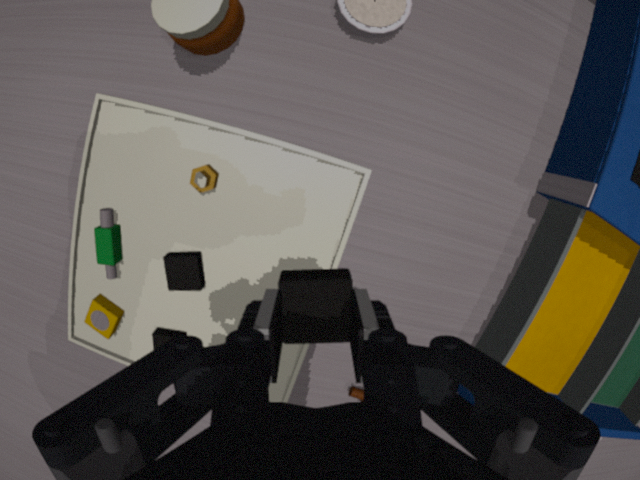

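The sample is held, and the tray contents are unchanged. I'm placing it in the tray's free corner area.

>>> {"fn": "drive_tool", "kwargs": {
  "rows": [
    [[1, 0.2, -0.75, 0.1, 0, 0, 0], [1, 0, -0.1, 0.9, 0, 0, 0], [1, 0, 0, 0.9, 0, 0, 0], [1, 0, 0, 0.7, 0, 0, 0], [1, 0, 0, 0.3, 0, 0, 0]]
  ]
}}

```text
time_s: 6.42
ee_pos: [0.5671, 0.2117, 0.0365]
eef_rot: [0.001, 0.992, 0.126, -0.003]
wrist_force: [-0.2, -0.2, -0.4]
finger_gap: 0.028
grasp_force: 59.0
```

>>> {"fn": "drive_tool", "kwargs": {
  "rows": [
    [[1, 0, 0, 0.15, 0, 0, 0], [1, 0, 0, 0, 0, 0, 0], [0.5, 0, 0, 0, 0, 0, 0], [0.5, 0, 0, 0, 0, 0, 0], [0.5, 0, 0, 0, 0, 0, 0]]
  ]
}}

```text
time_s: 6.83
ee_pos: [0.5704, 0.2151, 0.0358]
eef_rot: [-0.0, 0.992, 0.127, 0.002]
wrist_force: [0.1, -0.3, -0.1]
finger_gap: 0.0429
grasp_force: 0.0
```

```bash
python3 plan.py .57,.21,.12,14.4 .4404,.2107,.12,8.5 .4404,.2107,.035,8.5
```

```text
t 6.83 pos [0.5704 0.2151 0.0358] yaw 14.6 gap 0.0429 F [ 0.1 -0.3 -0.1] grip 0.0 q [-0.48  0.86  0.12  1.78 -0.19  0.51 -1.55]
.57,.21,.12,14.4 SHIFT 3 x [-0.012  0.04  -0.702]
.4404,.2107,.12,8.5 TURN 2 x [-0.   -0.02  0.61]
.4404,.2107,.12,8.5 SHIFT 4 x [-0.8   -0.124  0.   ]
.4404,.2107,.035,8.5 SHIFT 3 x [0.    0.    0.708]
```

>>> {"fn": "drive_tool", "kwargs": {
  "rows": [
    [[0.5, 0, 0, -0.5, 0, 0, 0], [0.5, 0, 0, -0.9, 0, 0, 0], [0.5, 0, 0, -0.7, 0, 0, 0.6], [0.5, 0, 0, 0, 0, 0, 0.6], [0.5, -0.8, -0.08, 0, 0, 0, 0]]
  ]
}}

```text
time_s: 7.25
ee_pos: [0.5453, 0.2139, 0.1222]
eef_rot: [-0.001, 0.997, 0.073, 0.008]
wrist_force: [1.6, 0.8, 0.4]
finger_gap: 0.0427
grasp_force: 0.0
```

>>> {"fn": "drive_tool", "kwargs": {
  "rows": [
    [[0.5, -0.8, -0.08, 0, 0, 0, 0], [0.5, -0.8, -0.08, 0, 0, 0, 0], [0.5, -0.7, -0.08, 0, 0, 0, 0], [0.5, -0.1, 0, 0, 0, 0, 0], [0.5, 0, 0, 0, 0, 0, 0]]
  ]
}}

```text
time_s: 7.67
ee_pos: [0.4391, 0.2087, 0.1191]
eef_rot: [-0.0, 0.997, 0.076, -0.0]
wrist_force: [0.2, 0.0, -0.2]
finger_gap: 0.0429
grasp_force: 0.0
```

```bash
python3 plan.py .4404,.2107,.035,8.5
python3 - <<'E'
from h import *
p=pic('wrist','w3')
for n in('gauge_a','block_a'):
  for d in models.spot_point(p,n): print(n,d)
E
```

```text
t 7.67 pos [0.4391 0.2087 0.1191] yaw 8.7 gap 0.0429 F [ 0.2  0.  -0.2] grip 0.0 q [-0.62  0.61  0.17  2.09 -0.23  0.46 -1.69]
.4404,.2107,.035,8.5 SHIFT 3 x [ 0.013 -0.014  0.701]
gauge_a {'position': [0.4389, 0.2079, 0.0042], 'conf': 0.93}
gauge_a {'position': [0.5155, 0.3417, 0.0021], 'conf': 0.86}
gauge_a {'position': [0.4288, 0.0822, 0.001], 'conf': 0.81}
block_a {'position': [0.4412, 0.3472, 0.0068], 'conf': 0.6}
```

View pics/w3.png

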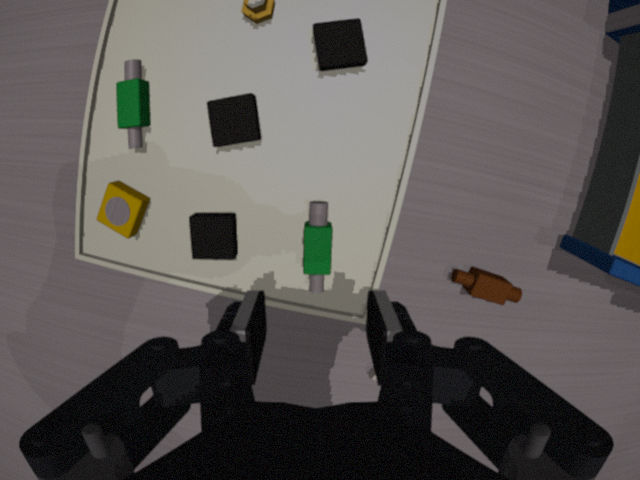

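The gauge handle at (317,248) is centred between the fingers, and the stray now lies in the tray at (340,43).

>>> {"fn": "drive_tool", "kwargs": {
  "rows": [
    [[0.5, 0, 0, 0.7, 0, 0, 0], [0.5, 0, 0, 0.8, 0, 0, 0], [0.5, 0, 0, 0.4, 0, 0, 0], [0.5, 0, 0, 0.18, 0, 0, 0], [0.5, 0, 0, 0, 0, 0, 0]]
  ]
}}

```text
time_s: 8.23
ee_pos: [0.4411, 0.2078, 0.0334]
eef_rot: [0.0, 0.997, 0.074, -0.001]
wrist_force: [-1.1, 0.0, 0.2]
finger_gap: 0.0427
grasp_force: 0.0
```

>>> {"fn": "drive_tool", "kwargs": {
  "rows": [
    [[1, 0, 0, 0, 0, 0, 0], [1, 0, 0, 0, 0, 0, 0], [1, 0, 0, 0, 0, 0, 0], [1, 0, 0, 0, 0, 0, 0]]
  ],
  "newtons": 60
}}

```text
time_s: 8.57
ee_pos: [0.4418, 0.2086, 0.036]
eef_rot: [-0.0, 0.997, 0.075, 0.001]
wrist_force: [0.6, -0.6, 4.2]
finger_gap: 0.0153
grasp_force: 58.8
```

```bash
python3 plan.py .439,.209,.15,8.5 .525,-.19,.15,-7.3 .525,-.19,.048,-7.3
```

```text
t 8.57 pos [0.4418 0.2086 0.036 ] yaw 8.6 gap 0.0153 F [ 0.6 -0.6  4.2] grip 58.8 q [-0.57  0.77  0.1   2.12 -0.28  0.26 -1.65]
.439,.209,.15,8.5 SHIFT 3 x [-0.02  -0.007 -0.95 ]
.525,-.19,.15,-7.3 TURN 4 x [-0.   -0.01  0.79]
.525,-.19,.15,-7.3 SHIFT 11 x [0.309 0.875 0.   ]
.525,-.19,.048,-7.3 SHIFT 3 x [0.   0.   0.85]
```

>>> {"fn": "drive_tool", "kwargs": {
  "rows": [
    [[1, 0, 0, -0.7, 0, 0, 0], [1, 0, 0, -0.9, 0, 0, 0], [1, 0, 0, -0.9, 0, 0, 0.79], [1, 0, 0, -0.4, 0, 0, 0.79], [1, 0, 0, 0, 0, 0, 0.79]]
  ]
}}

```text
time_s: 8.98
ee_pos: [0.4429, 0.2095, 0.1551]
eef_rot: [-0.002, 1.0, -0.03, 0.004]
wrist_force: [-0.2, -0.0, -1.3]
finger_gap: 0.0148
grasp_force: 58.8
```

>>> {"fn": "drive_tool", "kwargs": {
  "rows": [
    [[1, 0, 0, 0, 0, 0, 0.79], [1, 0.2, 0.6, 0, 0, 0, 0], [1, 0.31, 0.88, 0, 0, 0, 0], [1, 0.31, 0.88, 0, 0, 0, 0], [1, 0.31, 0.88, 0, 0, 0, 0]]
  ]
}}

```text
time_s: 9.4
ee_pos: [0.4692, 0.0732, 0.1514]
eef_rot: [-0.0, 0.998, -0.062, 0.0]
wrist_force: [0.5, 0.9, -1.4]
finger_gap: 0.0151
grasp_force: 58.8
```

>>> {"fn": "drive_tool", "kwargs": {
  "rows": [
    [[1, 0.31, 0.88, 0, 0, 0, 0], [1, 0.31, 0.88, 0, 0, 0, 0], [1, 0.31, 0.88, 0, 0, 0, 0], [1, 0.31, 0.88, 0, 0, 0, 0], [1, 0.31, 0.88, 0, 0, 0, 0]]
  ]
}}

```text
time_s: 9.82
ee_pos: [0.5086, -0.11, 0.1514]
eef_rot: [-0.0, 0.998, -0.063, 0.0]
wrist_force: [-0.4, 0.0, -1.9]
finger_gap: 0.015
grasp_force: 58.8
```

>>> {"fn": "drive_tool", "kwargs": {
  "rows": [
    [[1, 0.31, 0.88, 0, 0, 0, 0], [1, 0.2, 0.6, 0, 0, 0, 0], [1, 0, 0, 0, 0, 0, 0], [1, 0, 0, 0, 0, 0, 0], [1, 0, 0, 0, 0, 0, 0]]
  ]
}}

```text
time_s: 10.23
ee_pos: [0.521, -0.1684, 0.1509]
eef_rot: [-0.001, 0.998, -0.063, -0.0]
wrist_force: [0.3, -0.6, -1.0]
finger_gap: 0.0152
grasp_force: 58.8
```

```bash
python3 plan.py .53,-.19,.047,-7.3
python3 - <<'E'
from h import *
p=pic('wrist','w4')
for n in('gauge_a','bay_gauges','bay_blocks','drawer_lip'):
  for d in models.spot_point(p,n): print(n,d)
E
```

```text
t 10.23 pos [ 0.521  -0.1684  0.1509] yaw -7.2 gap 0.0152 F [ 0.3 -0.6 -1. ] grip 58.8 q [ 0.12  0.63  0.22  1.9  -0.22  0.64 -1.22]
.53,-.19,.047,-7.3 SHIFT 3 x [0.097 0.17  0.865]
gauge_a {'position': [0.5149, -0.1686, 0.1185], 'conf': 0.92}
gauge_a {'position': [0.4277, 0.0805, -0.0037], 'conf': 0.92}
bay_gauges {'position': [0.5454, -0.07, 0.0138], 'conf': 0.71}
bay_gauges {'position': [0.5278, -0.2126, 0.016], 'conf': 0.56}
```

View pics/w4.png

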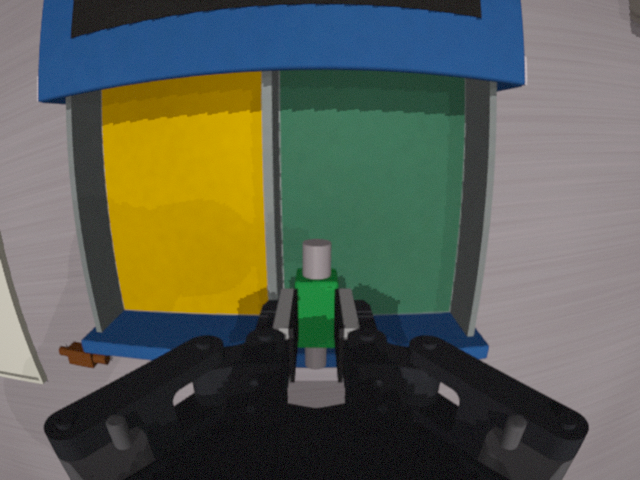

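The gauge is held at (316,300) above the green bay and parallel to its walls. I'm lowering it.

>>> {"fn": "drive_tool", "kwargs": {
  "rows": [
    [[1, 0.2, 0.35, 0.1, 0, 0, 0], [1, 0.1, 0.2, 0.6, 0, 0, 0], [1, 0, 0, 0.8, 0, 0, 0], [1, 0, 0, 0.7, 0, 0, 0], [1, 0, 0, 0.3, 0, 0, 0]]
  ]
}}

```text
time_s: 10.9
ee_pos: [0.5287, -0.1915, 0.0478]
eef_rot: [-0.001, 0.998, -0.062, -0.002]
wrist_force: [-1.0, 0.9, -1.3]
finger_gap: 0.0148
grasp_force: 58.8
```

>>> {"fn": "drive_tool", "kwargs": {
  "rows": [
    [[1, 0, 0, 0.08, 0, 0, 0], [1, 0, 0, 0, 0, 0, 0], [0.6, 0, 0, 0, 0, 0, 0], [0.6, 0, 0, 0, 0, 0, 0], [0.6, 0, 0, 0, 0, 0, 0]]
  ]
}}

```text
time_s: 11.32
ee_pos: [0.5317, -0.1932, 0.0492]
eef_rot: [0.0, 0.998, -0.063, 0.001]
wrist_force: [0.3, -0.6, -0.2]
finger_gap: 0.0339
grasp_force: 0.0
```

```bash
python3 plan.py .53,-.19,.15,-7.3 .517,.34,.15,12.5 .517,.34,.036,12.5
```

```text
t 11.32 pos [ 0.5317 -0.1932  0.0492] yaw -7.2 gap 0.0339 F [ 0.3 -0.6 -0.2] grip 0.0 q [ 0.2   0.8   0.16  1.9  -0.26  0.45 -1.15]
.53,-.19,.15,-7.3 SHIFT 3 x [-0.015 -0.024 -0.84 ]
.517,.34,.15,12.5 TURN 4 x [ 0.   -0.01 -0.99]
.517,.34,.15,12.5 SHIFT 14 x [ 0.182 -0.929  0.   ]
.517,.34,.036,12.5 SHIFT 3 x [0.   0.   0.95]
```

>>> {"fn": "drive_tool", "kwargs": {
  "rows": [
    [[0.6, 0, 0, -0.6, 0, 0, 0], [0.6, 0, 0, -0.9, 0, 0, 0], [0.6, 0, 0, -0.8, 0, 0, -0.99], [0.6, 0, 0, 0, 0, 0, -0.99], [0.6, 0, 0, 0, 0, 0, -0.99]]
  ]
}}

```text
time_s: 11.73
ee_pos: [0.5325, -0.1937, 0.1432]
eef_rot: [0.001, 0.998, 0.069, 0.003]
wrist_force: [0.3, 0.2, -0.9]
finger_gap: 0.0341
grasp_force: 0.0
```

>>> {"fn": "drive_tool", "kwargs": {
  "rows": [
    [[0.6, 0, 0, 0, 0, 0, -0.99], [0.6, 0.18, -0.93, 0, 0, 0, 0], [0.6, 0.18, -0.93, 0, 0, 0, 0], [0.6, 0.18, -0.93, 0, 0, 0, 0], [0.6, 0.18, -0.93, 0, 0, 0, 0]]
  ]
}}

```text
time_s: 12.15
ee_pos: [0.5265, -0.0402, 0.1408]
eef_rot: [0.0, 0.994, 0.109, 0.001]
wrist_force: [0.7, 0.1, 0.0]
finger_gap: 0.0342
grasp_force: 0.0
```

>>> {"fn": "drive_tool", "kwargs": {
  "rows": [
    [[0.6, 0.18, -0.93, 0, 0, 0, 0], [0.6, 0.18, -0.93, 0, 0, 0, 0], [0.6, 0.18, -0.93, 0, 0, 0, 0], [0.6, 0.18, -0.93, 0, 0, 0, 0], [0.6, 0.18, -0.93, 0, 0, 0, 0]]
  ]
}}

```text
time_s: 12.57
ee_pos: [0.521, 0.1499, 0.1408]
eef_rot: [-0.0, 0.994, 0.11, 0.001]
wrist_force: [1.8, 0.5, 0.2]
finger_gap: 0.0337
grasp_force: 0.0
```

>>> {"fn": "drive_tool", "kwargs": {
  "rows": [
    [[0.6, 0.18, -0.93, 0, 0, 0, 0], [0.6, 0.18, -0.93, 0, 0, 0, 0], [0.6, 0.18, -0.93, 0, 0, 0, 0], [0.6, 0.18, -0.93, 0, 0, 0, 0], [0.6, 0, 0, 0, 0, 0, 0]]
  ]
}}

```text
time_s: 12.98
ee_pos: [0.5147, 0.311, 0.1407]
eef_rot: [-0.004, 0.993, 0.115, 0.001]
wrist_force: [-0.4, 2.0, 0.4]
finger_gap: 0.034
grasp_force: 0.0
```

>>> {"fn": "drive_tool", "kwargs": {
  "rows": [
    [[0.6, 0.18, -0.7, 0, 0, 0, 0], [0.6, 0, 0, 0, 0, 0, 0], [0.6, 0, 0, 0, 0, 0, 0]]
  ]
}}

```text
time_s: 13.23
ee_pos: [0.5171, 0.3304, 0.1404]
eef_rot: [-0.001, 0.994, 0.111, 0.001]
wrist_force: [1.1, 0.1, 0.3]
finger_gap: 0.0342
grasp_force: 0.0
```

```bash
python3 - <<'E'
from h import *
p=pic('wrist','w5')
for n in('gauge_a','block_a'):
  for d in models.spot_point(p,n): print(n,d)
p=pic('scene')
for n in('gauge_a','block_a'):
  for d in models.spot_point(p,n): print(n,d)
E
python3 plan.py .516,.343,.036,12.5
```

```text
gauge_a {'position': [0.4308, 0.081, -0.0002], 'conf': 0.85}
gauge_a {'position': [0.3314, 0.1223, 0.0015], 'conf': 0.67}
gauge_a {'position': [0.5671, 0.2124, 0.0068], 'conf': 0.53}
block_a {'position': [0.4427, 0.3468, 0.0052], 'conf': 0.76}
gauge_a {'position': [0.5314, -0.1902, 0.0147], 'conf': 0.63}
gauge_a {'position': [0.4269, 0.0841, -0.0002], 'conf': 0.55}
gauge_a {'position': [0.3299, 0.1182, 0.0011], 'conf': 0.55}
gauge_a {'position': [0.5153, 0.344, 0.0064], 'conf': 0.51}
block_a {'position': [0.4463, 0.3464, 0.0035], 'conf': 0.71}
t 13.53 pos [0.5178 0.327  0.1399] yaw 12.5 gap 0.034 F [-0.7  0.   0.1] grip 0.0 q [-0.74  0.72  0.22  1.73 -0.22  0.72 -1.77]
.516,.343,.036,12.5 SHIFT 3 x [ 0.014 -0.133  0.865]
```

View pics/w5.png

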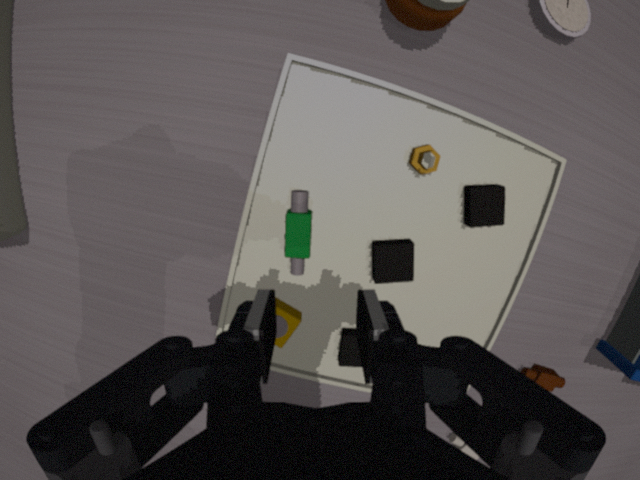

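The gauge at (298,235) is parallel to the fingers and about 16 mm to the left, so I'll shift over and grasp it.

>>> {"fn": "drive_tool", "kwargs": {
  "rows": [
    [[0.6, 0.05, -0.42, 0, 0, 0, 0], [0.6, 0, 0, 0.6, 0, 0, 0], [0.6, 0, 0, 0.8, 0, 0, 0], [0.6, 0, 0, 0.6, 0, 0, 0], [0.6, 0, 0, 0.4, 0, 0, 0]]
  ]
}}

```text
time_s: 13.95
ee_pos: [0.5143, 0.3455, 0.0411]
eef_rot: [0.0, 0.994, 0.11, -0.001]
wrist_force: [0.2, 0.4, 0.6]
finger_gap: 0.0339
grasp_force: 0.0
```

>>> {"fn": "drive_tool", "kwargs": {
  "rows": [
    [[0.6, 0, 0, 0.2, 0, 0, 0], [0.6, 0, 0, 0, 0, 0, 0]]
  ]
}}

```text
time_s: 14.12
ee_pos: [0.5146, 0.3451, 0.0337]
eef_rot: [0.001, 0.994, 0.11, -0.002]
wrist_force: [0.2, 0.0, -0.6]
finger_gap: 0.0343
grasp_force: 0.0
```

>>> {"fn": "drive_tool", "kwargs": {
  "rows": [
    [[1, 0, 0, 0, 0, 0, 0], [1, 0, 0, 0, 0, 0, 0], [1, 0, 0, 0, 0, 0, 0], [1, 0, 0, 0, 0, 0, 0]]
  ]
}}

```text
time_s: 14.45
ee_pos: [0.5164, 0.3457, 0.0368]
eef_rot: [-0.001, 0.994, 0.11, 0.001]
wrist_force: [-0.2, -0.1, -1.4]
finger_gap: 0.0151
grasp_force: 58.6
```

```bash
python3 plan.py .515,.343,.15,12.5 .525,-.236,.15,-7.3 .525,-.236,.047,-7.3
```

```text
t 14.45 pos [0.5164 0.3457 0.0368] yaw 12.6 gap 0.0151 F [-0.2 -0.1 -1.4] grip 58.6 q [-0.74  0.87  0.17  1.75 -0.26  0.54 -1.76]
.515,.343,.15,12.5 SHIFT 3 x [-0.014  0.018 -0.944]
.525,-.236,.15,-7.3 TURN 4 x [-0.   -0.    0.99]
.525,-.236,.15,-7.3 SHIFT 15 x [0.139 0.955 0.   ]
.525,-.236,.047,-7.3 SHIFT 3 x [0.    0.    0.858]
```

>>> {"fn": "drive_tool", "kwargs": {
  "rows": [
    [[1, 0, 0, -0.7, 0, 0, 0], [1, 0, 0, -0.9, 0, 0, 0], [1, 0, 0, -0.9, 0, 0, 0.99], [1, 0, 0, -0.4, 0, 0, 0.99], [1, 0, 0, 0, 0, 0, 0.99]]
  ]
}}

```text
time_s: 14.87
ee_pos: [0.5186, 0.3468, 0.1573]
eef_rot: [-0.003, 1.0, -0.022, 0.004]
wrist_force: [1.0, 0.5, -1.3]
finger_gap: 0.0154
grasp_force: 43.2
```

>>> {"fn": "drive_tool", "kwargs": {
  "rows": [
    [[1, 0, 0, 0, 0, 0, 0.99], [1, 0.14, 0.8, 0, 0, 0, 0], [1, 0.14, 0.96, 0, 0, 0, 0], [1, 0.14, 0.96, 0, 0, 0, 0], [1, 0.14, 0.96, 0, 0, 0, 0]]
  ]
}}

```text
time_s: 15.28
ee_pos: [0.5194, 0.1952, 0.1523]
eef_rot: [-0.0, 0.998, -0.062, 0.001]
wrist_force: [1.6, -0.4, -1.5]
finger_gap: 0.0149
grasp_force: 58.6
```

>>> {"fn": "drive_tool", "kwargs": {
  "rows": [
    [[1, 0.14, 0.96, 0, 0, 0, 0], [1, 0.14, 0.96, 0, 0, 0, 0], [1, 0.14, 0.96, 0, 0, 0, 0], [1, 0.14, 0.96, 0, 0, 0, 0], [1, 0.14, 0.96, 0, 0, 0, 0]]
  ]
}}

```text
time_s: 15.7
ee_pos: [0.5232, 0.0006, 0.1524]
eef_rot: [-0.0, 0.998, -0.063, 0.001]
wrist_force: [-0.0, -0.0, -0.9]
finger_gap: 0.0149
grasp_force: 58.6
```

>>> {"fn": "drive_tool", "kwargs": {
  "rows": [
    [[1, 0.14, 0.96, 0, 0, 0, 0], [1, 0.14, 0.96, 0, 0, 0, 0], [1, 0.14, 0.96, 0, 0, 0, 0], [1, 0.14, 0.96, 0, 0, 0, 0], [1, 0.14, 0.96, 0, 0, 0, 0]]
  ]
}}

```text
time_s: 16.12
ee_pos: [0.5268, -0.1937, 0.1524]
eef_rot: [0.0, 0.998, -0.063, 0.001]
wrist_force: [0.5, 0.0, -0.6]
finger_gap: 0.0146
grasp_force: 58.6
```

>>> {"fn": "drive_tool", "kwargs": {
  "rows": [
    [[1, 0.1, 0.3, 0, 0, 0, 0], [1, 0, 0, 0, 0, 0, 0], [1, 0, 0, 0, 0, 0, 0], [1, 0, 0, 0, 0, 0, 0]]
  ]
}}

```text
time_s: 16.45
ee_pos: [0.5294, -0.2022, 0.1517]
eef_rot: [-0.001, 0.998, -0.062, -0.0]
wrist_force: [0.2, 0.3, -0.7]
finger_gap: 0.0144
grasp_force: 58.7
```

```bash
python3 - <<'E'
from h import *
p=pic('wrist','w6')
for n in('gauge_a','bay_gauges'):
  for d in models.spot_point(p,n): print(n,d)
E
python3 plan.py .525,-.236,.048,-7.3
```

```text
gauge_a {'position': [0.5306, -0.2031, 0.1187], 'conf': 0.9}
gauge_a {'position': [0.5262, -0.1949, 0.0145], 'conf': 0.8}
gauge_a {'position': [0.4292, 0.0837, -0.0004], 'conf': 0.79}
gauge_a {'position': [0.6345, -0.1524, 0.0736], 'conf': 0.24}
bay_gauges {'position': [0.5278, -0.2129, 0.0133], 'conf': 0.84}
t 16.6 pos [ 0.5295 -0.202   0.1517] yaw -7.1 gap 0.0147 F [-0.3 -0.3 -1. ] grip 58.7 q [ 0.17  0.65  0.23  1.85 -0.23  0.67 -1.16]
.525,-.236,.048,-7.3 SHIFT 3 x [-0.002  0.287  0.864]
```

>>> {"fn": "drive_tool", "kwargs": {
  "rows": [
    [[1, 0, 0.7, 0, 0, 0, 0], [1, 0, 0.32, 0.3, 0, 0, 0], [1, 0, 0, 0.7, 0, 0, 0], [1, 0, 0, 0.8, 0, 0, 0], [1, 0, 0, 0.4, 0, 0, 0]]
  ]
}}

```text
time_s: 17.02
ee_pos: [0.523, -0.2427, 0.061]
eef_rot: [-0.001, 0.998, -0.062, -0.002]
wrist_force: [-1.3, 0.4, -0.7]
finger_gap: 0.0148
grasp_force: 58.7
```

```bash
python3 plan.py .524,-.243,.048,-7.3
```

```text
t 17.02 pos [ 0.523  -0.2427  0.061 ] yaw -7.1 gap 0.0148 F [-1.3  0.4 -0.7] grip 58.7 q [ 0.28  0.8   0.17  1.86 -0.26  0.51 -1.07]
.524,-.243,.048,-7.3 SHIFT 1 x [0.026 0.005 0.325]
```

>>> {"fn": "drive_tool", "kwargs": {
  "rows": [
    [[1, 0, 0, 0.28, 0, 0, 0], [1, 0, 0, 0, 0, 0, 0], [0.68, 0, 0, 0, 0, 0, 0], [0.68, 0, 0, 0, 0, 0, 0], [0.68, 0, 0, 0, 0, 0, 0]]
  ]
}}

```text
time_s: 17.43
ee_pos: [0.5253, -0.2449, 0.0539]
eef_rot: [0.001, 0.998, -0.063, 0.001]
wrist_force: [-0.8, -1.1, -0.2]
finger_gap: 0.0275
grasp_force: 0.0
```

>>> {"fn": "drive_tool", "kwargs": {
  "rows": [
    [[0.68, 0, 0, -0.4, 0, 0, 0], [0.68, 0, 0, -0.8, 0, 0, 0], [0.68, 0, 0, -0.9, 0, 0, 0], [0.5, 0, 0, -0.4, 0, 0, 0], [0.5, 0, 0, 0, 0, 0, -0.95]]
  ]
}}

```text
time_s: 17.85
ee_pos: [0.5272, -0.2461, 0.1581]
eef_rot: [0.002, 1.0, -0.021, 0.005]
wrist_force: [-0.6, -1.4, 0.3]
finger_gap: 0.0427
grasp_force: 0.0
```

>>> {"fn": "drive_tool", "kwargs": {
  "rows": [
    [[0.5, 0, 0, 0, 0, 0, -0.95], [0.5, 0, 0, 0, 0, 0, -0.95], [0.5, 0, 0, 0, 0, 0, -0.95], [0.5, 0, 0, 0, 0, 0, -0.95], [0.5, 0, 0, 0, 0, 0, -0.95]]
  ]
}}

```text
time_s: 18.27
ee_pos: [0.5247, -0.2449, 0.1539]
eef_rot: [0.001, 0.982, 0.187, 0.001]
wrist_force: [-0.0, 0.0, 0.3]
finger_gap: 0.0429
grasp_force: 0.0
```

>>> {"fn": "drive_tool", "kwargs": {
  "rows": [
    [[0.5, 0, 0, 0, 0, 0, -0.95], [0.5, 0, 0, 0, 0, 0, -0.95], [0.5, 0, 0, 0, 0, 0, -0.95], [0.5, 0, 0, 0, 0, 0, -0.95], [0.5, 0, 0, 0, 0, 0, -0.95]]
  ]
}}

```text
time_s: 18.68
ee_pos: [0.5246, -0.2449, 0.1538]
eef_rot: [0.001, 0.923, 0.385, 0.001]
wrist_force: [0.8, -0.3, 0.2]
finger_gap: 0.0424
grasp_force: 0.0
```

>>> {"fn": "drive_tool", "kwargs": {
  "rows": [
    [[0.5, 0, 0, 0, 0, 0, -0.95], [0.5, 0, 0, 0, 0, 0, -0.95], [0.5, 0, 0, 0, 0, 0, -0.95], [0.5, 0, 0, 0, 0, 0, -0.95], [0.5, 0, 0, 0, 0, 0, -0.95]]
  ]
}}

```text
time_s: 19.1
ee_pos: [0.5245, -0.2451, 0.1538]
eef_rot: [0.001, 0.824, 0.566, 0.0]
wrist_force: [1.1, -0.2, 0.6]
finger_gap: 0.0431
grasp_force: 0.0
```

```bash
python3 - <<'E'
from h import *
for v in('scene','side'):
  p=pic(v)
  for n in('gauge_a','block_a','stray'):
    for d in models.spot_point(p,n): print(v,n,round(d['conf'],2),d['position'])
E
python3 plan.py .4445,.347,.14,69 .4445,.347,.036,69
```

```text
scene gauge_a 0.67 [0.5318, -0.1935, 0.0119]
scene gauge_a 0.66 [0.4269, 0.0803, -0.002]
scene gauge_a 0.62 [0.525, -0.2439, 0.0157]
scene gauge_a 0.41 [0.3323, 0.1173, 0.0031]
scene block_a 0.59 [0.5701, 0.2139, 0.004]
scene block_a 0.48 [0.4464, 0.3459, 0.0031]
scene stray 0.76 [0.5706, 0.2143, 0.0022]
scene stray 0.74 [0.5913, 0.2684, 0.0024]
side gauge_a 0.72 [0.3314, 0.1249, 0.0033]
side gauge_a 0.45 [0.4233, 0.081, 0.0014]
side gauge_a 0.43 [0.5243, -0.2413, 0.0116]
side gauge_a 0.39 [0.5293, -0.1904, 0.0154]
side block_a 0.54 [0.4487, 0.3481, 0.007]
side block_a 0.51 [0.634, -0.1526, 0.0726]
side stray 0.61 [0.5734, 0.2146, 0.0033]
side stray 0.52 [0.5222, -0.2424, 0.0111]
side stray 0.48 [0.4491, -0.5972, 0.0037]
side stray 0.25 [0.7109, 0.2998, -0.0015]
t 19.5 pos [ 0.5242 -0.2446  0.1526] yaw 68.7 gap 0.0426 F [-1.   0.4 -0. ] grip 0.0 q [ 0.48  0.65 -0.15  1.81  0.14  0.69 -0.12]
.4445,.347,.14,69 SHIFT 15 x [ 0.871 -0.481  0.021]
.4445,.347,.036,69 SHIFT 3 x [ 0.    -0.     0.867]
```

>>> {"fn": "drive_tool", "kwargs": {
  "rows": [
    [[0.42, 0.87, -0.48, 0, 0, 0, 0], [0.42, 0.87, -0.48, 0, 0, 0, 0], [0.42, 0.87, -0.48, 0, 0, 0, 0], [0.42, 0.87, -0.48, 0, 0, 0, 0], [0.42, 0.87, -0.48, 0, 0, 0, 0]]
  ]
}}

```text
time_s: 19.92
ee_pos: [0.4972, -0.046, 0.1525]
eef_rot: [0.0, 0.826, 0.564, 0.0]
wrist_force: [0.4, 0.5, 0.6]
finger_gap: 0.0498
grasp_force: 0.0
```

>>> {"fn": "drive_tool", "kwargs": {
  "rows": [
    [[0.42, 0.87, -0.48, 0, 0, 0, 0], [0.42, 0.87, -0.48, 0, 0, 0, 0], [0.42, 0.87, -0.48, 0, 0, 0, 0], [0.42, 0.87, -0.48, 0, 0, 0, 0], [0.42, 0.87, -0.48, 0, 0, 0, 0]]
  ]
}}

```text
time_s: 20.33
ee_pos: [0.4706, 0.1512, 0.1526]
eef_rot: [0.0, 0.825, 0.565, 0.0]
wrist_force: [0.4, -0.1, -0.9]
finger_gap: 0.0495
grasp_force: 0.0
```

>>> {"fn": "drive_tool", "kwargs": {
  "rows": [
    [[0.42, 0.87, -0.48, 0, 0, 0, 0], [0.42, 0.87, -0.48, 0, 0, 0, 0], [0.42, 0.87, -0.48, 0, 0, 0, 0], [0.42, 0.87, -0.48, 0, 0, 0, 0], [0.42, 0.87, -0.48, 0, 0, 0, 0]]
  ]
}}

```text
time_s: 20.75
ee_pos: [0.4439, 0.3483, 0.1525]
eef_rot: [0.0, 0.825, 0.565, 0.0]
wrist_force: [0.5, -0.8, -0.6]
finger_gap: 0.0499
grasp_force: 0.0
```

>>> {"fn": "drive_tool", "kwargs": {
  "rows": [
    [[0.42, 0, 0, 0.2, 0, 0, 0], [0.42, 0, 0, 0, 0, 0, 0], [0.42, 0, 0, 0, 0, 0, 0]]
  ]
}}

```text
time_s: 21.0
ee_pos: [0.4441, 0.3456, 0.1439]
eef_rot: [0.0, 0.825, 0.565, -0.001]
wrist_force: [0.3, -0.2, -0.4]
finger_gap: 0.0498
grasp_force: 0.0
```

```bash
python3 - <<'E'
from h import *
p=pic('wrist','w7')
for n in('gauge_a','block_a'):
  for d in models.spot_point(p,n): print(n,d)
E
python3 plan.py .4455,.347,.036,69
```

```text
block_a {'position': [0.442, 0.3459, 0.0052], 'conf': 0.63}
t 21.15 pos [0.4453 0.3446 0.1446] yaw 68.6 gap 0.0498 F [ 0.8  0.4 -0.8] grip 0.0 q [-0.68  0.64 -0.05  1.86  0.05  0.64 -1.13]
.4455,.347,.036,69 SHIFT 3 x [ 0.02  -0.007  0.905]
```

View pics/w7.png

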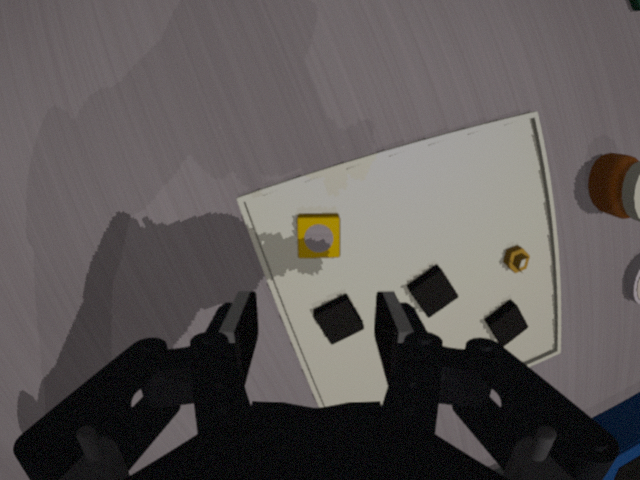

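The block at (318,237) is centred and square to the fingers, so I'm descending.

>>> {"fn": "drive_tool", "kwargs": {
  "rows": [
    [[0.42, 0.03, 0, 0.6, 0, 0, 0], [0.42, 0, 0, 0.8, 0, 0, 0], [0.42, 0, 0, 0.7, 0, 0, 0], [0.42, 0, 0, 0.4, 0, 0, 0], [0.42, 0, 0, 0.25, 0, 0, 0]]
  ]
}}

```text
time_s: 21.57
ee_pos: [0.4448, 0.3453, 0.0327]
eef_rot: [0.0, 0.826, 0.564, -0.001]
wrist_force: [-0.3, -0.2, -0.1]
finger_gap: 0.0499
grasp_force: 0.0
```

>>> {"fn": "drive_tool", "kwargs": {
  "rows": [
    [[0.42, 0, 0, 0, 0, 0, 0], [1, 0, 0, 0, 0, 0, 0], [1, 0, 0, 0, 0, 0, 0], [1, 0, 0, 0, 0, 0, 0], [1, 0, 0, 0, 0, 0, 0]]
  ]
}}

```text
time_s: 21.98
ee_pos: [0.4459, 0.3476, 0.036]
eef_rot: [0.0, 0.825, 0.565, 0.001]
wrist_force: [-1.2, -1.6, 6.8]
finger_gap: 0.0248
grasp_force: 58.9
```

```bash
python3 plan.py .4455,.347,.15,69 .546,-.071,.15,82.7 .546,-.071,.047,82.7
```

```text
t 21.98 pos [0.4459 0.3476 0.036 ] yaw 68.8 gap 0.0248 F [-1.2 -1.6  6.8] grip 58.9 q [-0.69  0.82 -0.04  1.9   0.07  0.42 -1.15]
.4455,.347,.15,69 SHIFT 3 x [-0.004 -0.    -0.95 ]
.546,-.071,.15,82.7 TURN 3 x [ 0.01 -0.01 -0.93]
.546,-.071,.15,82.7 SHIFT 11 x [-0.913  0.347  0.   ]
.546,-.071,.047,82.7 SHIFT 3 x [0.    0.    0.858]
```

>>> {"fn": "drive_tool", "kwargs": {
  "rows": [
    [[1, 0, 0, -0.5, 0, 0, 0], [1, 0, 0, -0.7, 0, 0, 0], [1, 0, 0, -0.9, 0, 0, 0], [1, 0, 0, -0.8, 0, 0, 0], [1, 0, 0, 0, 0, 0, 0]]
  ]
}}

```text
time_s: 22.4
ee_pos: [0.4481, 0.3502, 0.1569]
eef_rot: [-0.001, 0.825, 0.565, 0.006]
wrist_force: [0.7, 1.0, -1.7]
finger_gap: 0.0244
grasp_force: 59.2
```

```bash
python3 plan.py .546,-.071,.15,82.7; python3 -c "
from h import *
import cv2
p=pic('wrist'); cv2.imwrite('pics/w8.png',p['color'][180:440,160:480])"
```

```text
t 22.4 pos [0.4481 0.3502 0.1569] yaw 68.8 gap 0.0244 F [ 0.7  1.  -1.7] grip 59.2 q [-0.68  0.63 -0.05  1.85  0.05  0.66 -1.13]
.546,-.071,.15,82.7 TURN 3 x [ 0.03 -0.04 -0.93]
.546,-.071,.15,82.7 SHIFT 11 x [-0.921  0.342  0.016]
```

View pics/w8.png

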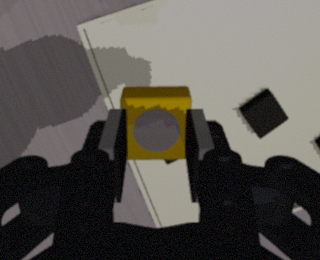

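The block is held squarely at (155,130) in the crop. I'm carrying it to the yellow bay.

>>> {"fn": "drive_tool", "kwargs": {
  "rows": [
    [[1, 0, 0, 0, 0, 0, -0.93], [1, 0, 0, 0, 0, 0, -0.93], [1, 0, 0, 0, 0, 0, -0.93], [1, -0.6, 0.2, 0, 0, 0, 0], [1, -0.9, 0.34, 0, 0, 0, 0]]
  ]
}}

```text
time_s: 22.87
ee_pos: [0.4569, 0.2891, 0.1496]
eef_rot: [-0.002, 0.748, 0.664, 0.001]
wrist_force: [1.3, -1.0, -1.3]
finger_gap: 0.0246
grasp_force: 59.0
```

>>> {"fn": "drive_tool", "kwargs": {
  "rows": [
    [[1, -0.9, 0.34, 0, 0, 0, 0], [1, -0.9, 0.34, 0, 0, 0, 0], [1, -0.9, 0.34, 0, 0, 0, 0], [1, -0.9, 0.34, 0, 0, 0, 0], [1, -0.9, 0.34, 0, 0, 0, 0]]
  ]
}}

```text
time_s: 23.28
ee_pos: [0.5029, 0.0961, 0.1496]
eef_rot: [-0.0, 0.75, 0.661, -0.001]
wrist_force: [0.7, 0.0, -1.1]
finger_gap: 0.0247
grasp_force: 59.0
```

>>> {"fn": "drive_tool", "kwargs": {
  "rows": [
    [[1, -0.9, 0.34, 0, 0, 0, 0], [1, -0.9, 0.34, 0, 0, 0, 0], [1, -0.9, 0.34, 0, 0, 0, 0], [1, -0.9, 0.34, 0, 0, 0, 0], [1, -0.5, 0.2, 0, 0, 0, 0]]
  ]
}}

```text
time_s: 23.7
ee_pos: [0.5443, -0.0783, 0.1494]
eef_rot: [0.001, 0.752, 0.659, -0.001]
wrist_force: [0.4, -0.1, -0.5]
finger_gap: 0.0249
grasp_force: 59.0
```

>>> {"fn": "drive_tool", "kwargs": {
  "rows": [
    [[1, 0, 0, 0, 0, 0, 0], [1, 0, 0, 0, 0, 0, 0], [1, 0, 0, 0, 0, 0, 0]]
  ]
}}

```text
time_s: 23.95
ee_pos: [0.544, -0.0715, 0.1497]
eef_rot: [-0.001, 0.75, 0.661, -0.0]
wrist_force: [-0.3, 0.9, -1.4]
finger_gap: 0.0247
grasp_force: 59.0
```

```bash
python3 plan.py .546,-.071,.047,82.7
python3 - <<'E'
from h import *
p=pic('wrist','w9')
for n in('gauge_a','block_a','bay_blocks','bay_gauges'):
  for d in models.spot_point(p,n): print(n,d)
E
```

```text
t 23.95 pos [ 0.544  -0.0715  0.1497] yaw 82.8 gap 0.0247 F [-0.3  0.9 -1.4] grip 59.0 q [ 0.21  0.62 -0.19  1.89  0.18  0.64 -0.22]
.546,-.071,.047,82.7 SHIFT 3 x [0.005 0.018 0.856]
gauge_a {'position': [0.332, 0.1221, -0.0001], 'conf': 0.9}
gauge_a {'position': [0.5288, -0.1944, 0.0148], 'conf': 0.65}
gauge_a {'position': [0.4291, 0.0789, -0.0014], 'conf': 0.6}
block_a {'position': [0.5403, -0.0722, 0.1167], 'conf': 0.73}
bay_blocks {'position': [0.545, -0.0706, 0.0135], 'conf': 0.67}
bay_blocks {'position': [0.435, -0.1258, 0.0657], 'conf': 0.44}
bay_gauges {'position': [0.5293, -0.2124, 0.0156], 'conf': 0.97}
```

>>> {"fn": "drive_tool", "kwargs": {
  "rows": [
    [[1, 0, 0.02, 0.5, 0, 0, 0], [1, 0, 0, 0.8, 0, 0, 0], [1, 0, 0, 0.7, 0, 0, 0], [1, 0, 0, 0.35, 0, 0, 0], [1, 0, 0, 0.18, 0, 0, 0]]
  ]
}}

```text
time_s: 24.62
ee_pos: [0.544, -0.0717, 0.047]
eef_rot: [-0.001, 0.75, 0.661, -0.001]
wrist_force: [-0.1, -0.4, -1.9]
finger_gap: 0.0244
grasp_force: 59.1
```

>>> {"fn": "drive_tool", "kwargs": {
  "rows": [
    [[1, 0, 0, 0, 0, 0, 0], [1, 0, 0, 0, 0, 0, 0], [0.45, 0, 0, 0, 0, 0, 0], [0.45, 0, 0, 0, 0, 0, 0], [0.45, 0, 0, 0, 0, 0, 0]]
  ]
}}

```text
time_s: 25.03
ee_pos: [0.5464, -0.0728, 0.0504]
eef_rot: [0.001, 0.751, 0.661, 0.001]
wrist_force: [-0.2, 0.2, 0.0]
finger_gap: 0.047
grasp_force: 0.0
```

>>> {"fn": "drive_tool", "kwargs": {
  "rows": [
    [[0.45, 0, 0, -0.5, 0, 0, 0], [0.45, 0, 0, -0.8, 0, 0, 0], [0.45, 0, 0, -0.9, 0, 0, 0], [1, 0, 0, -0.4, 0, 0, 0], [1, 0, 0, 0, 0, 0, 0]]
  ]
}}

```text
time_s: 25.45
ee_pos: [0.5485, -0.073, 0.1581]
eef_rot: [0.003, 0.751, 0.661, 0.003]
wrist_force: [-0.3, 0.6, 0.2]
finger_gap: 0.0238
grasp_force: 0.0
```

```bash
python3 plan.py .39,-.123,.14,82.7 .39,-.123,.08,82.7
python3 - <<'E'
from h import *
for v in('scene','side','wrist'):
  p=pic(v,'x_'+v)
  for n in('gauge_a','block_a','stray','bay_blocks','drawer_lip','cabinet_front'):
    for d in models.spot_point(p,n): print(v,n,round(d['conf'],2),d['position'])
E
python3 -c "
import cv2
a=cv2.imread('pics/x_scene.png');b=cv2.imread('pics/x_side.png')
cv2.imwrite('pics/y.png',cv2.resize(cv2.hconcat([a[200:420,240:500],b[200:420,190:450]]),None,fx=1.53,fy=1.53))"
```

```text
t 25.45 pos [ 0.5485 -0.073   0.1581] yaw 82.7 gap 0.0238 F [-0.3  0.6  0.2] grip 0.0 q [ 0.21  0.61 -0.2   1.88  0.19  0.65 -0.22]
.39,-.123,.14,82.7 TURN 1 x [ 0.11 -0.    0.  ]
.39,-.123,.14,82.7 SHIFT 5 x [-0.349 -0.755  0.09 ]
.39,-.123,.08,82.7 SHIFT 2 x [0.   0.   0.75]
scene gauge_a 0.62 [0.5285, -0.1919, 0.0122]
scene gauge_a 0.62 [0.524, -0.2446, 0.0165]
scene gauge_a 0.6 [0.3325, 0.1167, 0.0011]
scene gauge_a 0.57 [0.4273, 0.0808, 0.0]
scene gauge_a 0.41 [0.511, 0.2717, 0.005]
scene block_a 0.65 [0.5491, -0.0716, 0.0123]
scene block_a 0.19 [0.4388, 0.2767, 0.0054]
scene stray 0.55 [0.5695, 0.2152, 0.0026]
scene bay_blocks 0.6 [0.5469, -0.074, 0.0149]
scene drawer_lip 0.94 [0.433, -0.1308, 0.0608]
scene drawer_lip 0.24 [0.7483, 0.1804, 0.0012]
scene cabinet_front 0.71 [0.628, -0.1567, 0.0746]
scene cabinet_front 0.19 [0.5261, -0.2445, 0.0183]
side gauge_a 0.69 [0.5251, -0.2391, 0.0111]
side gauge_a 0.57 [0.531, -0.1923, 0.0141]
side gauge_a 0.49 [0.3333, 0.1242, 0.0046]
side gauge_a 0.46 [0.7569, 0.1822, -0.0014]
side gauge_a 0.44 [0.4237, 0.0829, 0.0005]
side block_a 0.56 [0.5483, -0.0719, 0.0147]
side stray 0.74 [0.5747, 0.2107, 0.0041]
side drawer_lip 0.57 [0.4322, -0.1274, 0.0635]
side cabinet_front 0.6 [0.6319, -0.1547, 0.0717]
side cabinet_front 0.48 [0.4396, 0.2756, 0.0079]
wrist gauge_a 0.97 [0.3332, 0.1232, 0.0021]
wrist gauge_a 0.78 [0.4275, 0.082, 0.0016]
wrist gauge_a 0.4 [0.4366, -0.1269, 0.0609]
wrist gauge_a 0.37 [0.5282, -0.191, 0.0169]
wrist stray 0.63 [0.5288, -0.2116, 0.0155]
wrist drawer_lip 0.57 [0.4355, -0.129, 0.0596]
wrist cabinet_front 0.69 [0.6359, -0.1531, 0.0744]
```

View pics/y.png

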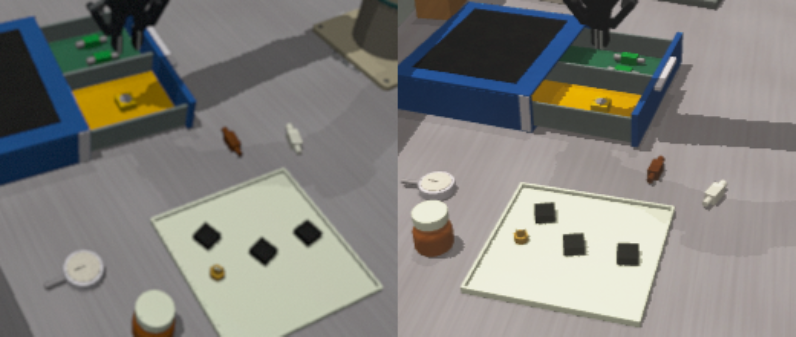

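Both gauges are in the green bay, the block is in the yellow bay, and three rubbers plus the fitting are in the tray. Next I'll move in front of the lip.

>>> {"fn": "drive_tool", "kwargs": {
  "rows": [
    [[1, -0.3, -0.6, 0, 0, 0, 0], [1, -0.36, -0.76, 0, 0, 0, 0], [1, -0.36, -0.76, 0, 0, 0, 0], [1, -0.36, -0.76, 0, 0, 0, 0], [1, -0.33, -0.7, 0, 0, 0, 0]]
  ]
}}

```text
time_s: 26.92
ee_pos: [0.3928, -0.1228, 0.1533]
eef_rot: [-0.0, 0.751, 0.661, -0.0]
wrist_force: [-0.2, -1.0, -0.5]
finger_gap: 0.0
grasp_force: 0.0
```

>>> {"fn": "drive_tool", "kwargs": {
  "rows": [
    [[1, 0, -0.15, 0, 0, 0, 0], [1, 0, 0, 0, 0, 0, 0], [1, 0, 0, 0, 0, 0, 0]]
  ]
}}

```text
time_s: 27.17
ee_pos: [0.3901, -0.1217, 0.1536]
eef_rot: [0.001, 0.751, 0.661, 0.001]
wrist_force: [-0.1, -0.2, 0.6]
finger_gap: -0.0002
grasp_force: 0.0
```

```bash
python3 plan.py .39,-.123,.08,82.7
```

```text
t 27.17 pos [ 0.3901 -0.1217  0.1536] yaw 82.7 gap -0.0002 F [-0.1 -0.2  0.6] grip 0.0 q [ 0.38  0.47 -0.2   2.25  0.22  0.43 -0.12]
.39,-.123,.08,82.7 SHIFT 2 x [-0.016 -0.001  0.919]
```

>>> {"fn": "drive_tool", "kwargs": {
  "rows": [
    [[1, 0, 0, 0.5, 0, 0, 0], [1, 0, 0, 0.7, 0, 0, 0], [1, 0, 0, 0.4, 0, 0, 0], [1, 0, 0, 0.2, 0, 0, 0], [1, 0, 0, 0, 0, 0, 0]]
  ]
}}

```text
time_s: 27.58
ee_pos: [0.39, -0.1208, 0.0795]
eef_rot: [-0.001, 0.75, 0.662, -0.0]
wrist_force: [0.6, 0.8, 0.2]
finger_gap: 0.0003
grasp_force: 0.0
```

>>> {"fn": "drive_tool", "kwargs": {
  "rows": [
    [[1, 0, 0.2, 0, 0, 0, 0], [1, 0, 0.2, 0, 0, 0, 0], [1, 0, 0.2, 0, 0, 0, 0], [1, 0, 0.2, 0, 0, 0, 0], [1, 0, 0.2, 0, 0, 0, 0]]
  ]
}}

```text
time_s: 28.0
ee_pos: [0.43, -0.1269, 0.0818]
eef_rot: [0.001, 0.751, 0.661, 0.0]
wrist_force: [-7.8, 1.7, 3.6]
finger_gap: 0.0002
grasp_force: 4.5
```

```bash
python3 plan.py
python3 - <<'E'
from h import *
for v in('scene','side'):
  p=pic(v)
  for d in models.spot_point(p,'drawer_lip')[:1]: print(v,d)
E
```

```text
t 28.0 pos [ 0.43   -0.1269  0.0818] yaw 82.7 gap 0.0002 F [-7.8  1.7  3.6] grip 4.5 q [ 0.37  0.66 -0.21  2.2   0.42  0.32 -0.32]
scene {'position': [0.4332, -0.1306, 0.063], 'conf': 0.78}
side {'position': [0.4384, -0.1275, 0.0651], 'conf': 0.78}
```

>>> {"fn": "drive_tool", "kwargs": {
  "rows": [
    [[1, 0, 0.15, 0, 0, 0, 0], [1, 0, 0.15, 0, 0, 0, 0], [1, 0, 0.15, 0, 0, 0, 0], [1, 0, 0.15, 0, 0, 0, 0], [1, 0, 0.15, 0, 0, 0, 0]]
  ]
}}

```text
time_s: 28.62
ee_pos: [0.4588, -0.1306, 0.0811]
eef_rot: [-0.0, 0.751, 0.661, -0.0]
wrist_force: [-1.9, 0.7, -1.0]
finger_gap: 0.0001
grasp_force: 0.8
```

>>> {"fn": "drive_tool", "kwargs": {
  "rows": [
    [[1, 0, 0.18, 0, 0, 0, 0], [1, 0, 0.18, 0, 0, 0, 0], [1, 0, 0.18, 0, 0, 0, 0], [1, 0, 0.18, 0, 0, 0, 0], [1, 0, 0.18, 0, 0, 0, 0]]
  ]
}}

```text
time_s: 29.03
ee_pos: [0.4947, -0.135, 0.0811]
eef_rot: [-0.0, 0.75, 0.661, 0.0]
wrist_force: [-0.9, 1.1, -0.5]
finger_gap: -0.0001
grasp_force: 0.8
```

>>> {"fn": "drive_tool", "kwargs": {
  "rows": [
    [[1, 0, 0.18, 0, 0, 0, 0], [1, 0, 0.18, 0, 0, 0, 0], [1, 0, 0.18, 0, 0, 0, 0], [1, 0, 0.15, 0, 0, 0, 0], [1, 0, 0.1, 0, 0, 0, 0]]
  ]
}}

```text
time_s: 29.45
ee_pos: [0.5267, -0.1392, 0.0813]
eef_rot: [0.0, 0.75, 0.661, 0.001]
wrist_force: [-1.0, 1.7, 0.2]
finger_gap: 0.0
grasp_force: 0.7
```

```bash
python3 plan.py
python3 - <<'E'
from h import *
for v in('scene','side'):
  p=pic(v,'z_'+v)
  for n in('drawer_lip','cabinet_front'):
   for d in models.spot_point(p,n)[:1]: print(v,n,d)
E
python3 -c "
import cv2
a=cv2.imread('pics/z_scene.png');b=cv2.imread('pics/z_side.png')
cv2.imwrite('pics/z.png',cv2.resize(cv2.hconcat([a[160:310,230:430],b[180:330,230:430]]),None,fx=2,fy=2))"
```

```text
t 29.45 pos [ 0.5267 -0.1392  0.0813] yaw 82.7 gap 0.0 F [-1.   1.7  0.2] grip 0.7 q [ 0.38  0.74 -0.27  1.94  0.37  0.51 -0.28]
scene drawer_lip {'position': [0.5317, -0.1419, 0.0624], 'conf': 0.76}
side drawer_lip {'position': [0.5349, -0.1416, 0.0623], 'conf': 0.7}
side cabinet_front {'position': [0.6365, -0.1532, 0.0725], 'conf': 0.66}
```

View pics/z.png

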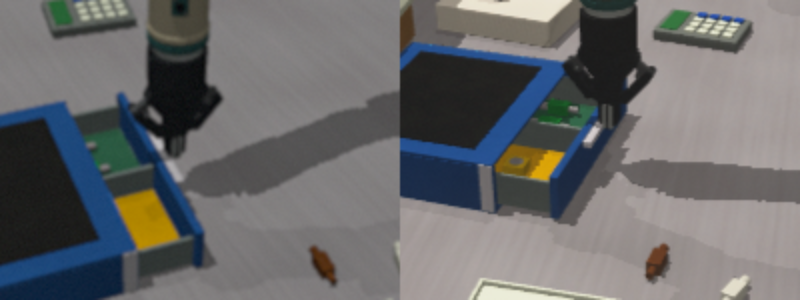

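The drawer is about 75 mm open with its contents still in place. I'm continuing slower.

>>> {"fn": "drive_tool", "kwargs": {
  "rows": [
    [[1, 0, 0.15, 0, 0, 0, 0], [1, 0, 0.15, 0, 0, 0, 0], [1, 0, 0.15, 0, 0, 0, 0], [1, 0, 0.15, 0, 0, 0, 0], [1, 0, 0.15, 0, 0, 0, 0]]
  ]
}}

```text
time_s: 30.17
ee_pos: [0.5557, -0.1431, 0.0811]
eef_rot: [-0.0, 0.751, 0.661, -0.0]
wrist_force: [-1.5, -0.1, 0.1]
finger_gap: -0.0001
grasp_force: 0.8
```

>>> {"fn": "drive_tool", "kwargs": {
  "rows": [
    [[1, 0, 0.1, 0, 0, 0, 0], [1, 0, 0.1, 0, 0, 0, 0], [1, 0, 0.1, 0, 0, 0, 0], [1, 0, 0.08, 0, 0, 0, 0], [1, 0, 0.05, 0, 0, 0, 0]]
  ]
}}

```text
time_s: 30.58
ee_pos: [0.5727, -0.1451, 0.0812]
eef_rot: [0.0, 0.75, 0.661, 0.0]
wrist_force: [-1.6, 0.8, 0.4]
finger_gap: -0.0004
grasp_force: 0.6
```

>>> {"fn": "drive_tool", "kwargs": {
  "rows": [
    [[1, 0, 0.05, 0, 0, 0, 0], [1, 0, 0.05, 0, 0, 0, 0], [1, 0, 0.05, 0, 0, 0, 0], [1, 0, 0.05, 0, 0, 0, 0], [1, 0, 0.05, 0, 0, 0, 0]]
  ]
}}

```text
time_s: 31.0
ee_pos: [0.5822, -0.1462, 0.0812]
eef_rot: [-0.0, 0.75, 0.661, 0.0]
wrist_force: [-1.0, 0.3, 0.3]
finger_gap: 0.0001
grasp_force: 0.7
```

```bash
python3 plan.py
python3 - <<'E'
from h import *
for v in('scene','side'):
  p=pic(v)
  for d in models.spot_point(p,'drawer_lip')[:1]: print(v,d)
E
```

```text
t 31.0 pos [ 0.5822 -0.1462  0.0812] yaw 82.7 gap 0.0001 F [-1.   0.3  0.3] grip 0.7 q [ 0.38  0.79 -0.29  1.78  0.36  0.62 -0.25]
scene {'position': [0.5886, -0.146, 0.0643], 'conf': 0.73}
side {'position': [0.5889, -0.149, 0.0636], 'conf': 0.93}
```

>>> {"fn": "drive_tool", "kwargs": {
  "rows": [
    [[1, 0, 0.05, 0, 0, 0, 0], [1, 0, 0.05, 0, 0, 0, 0], [1, 0, 0.05, 0, 0, 0, 0], [1, 0, 0.05, 0, 0, 0, 0]]
  ]
}}

```text
time_s: 31.53
ee_pos: [0.5902, -0.1473, 0.0813]
eef_rot: [-0.0, 0.75, 0.661, -0.0]
wrist_force: [-1.8, 0.6, 1.1]
finger_gap: 0.0001
grasp_force: 0.6
```

>>> {"fn": "drive_tool", "kwargs": {
  "rows": [
    [[1, 0, 0.04, 0, 0, 0, 0], [1, 0, 0.04, 0, 0, 0, 0]]
  ]
}}

```text
time_s: 31.7
ee_pos: [0.5916, -0.1476, 0.0809]
eef_rot: [-0.001, 0.751, 0.661, -0.001]
wrist_force: [-6.6, 1.7, 4.2]
finger_gap: 0.0003
grasp_force: 3.5
```

>>> {"fn": "drive_tool", "kwargs": {
  "rows": [
    [[1, 0, 0.04, 0, 0, 0, 0], [1, 0, 0.04, 0, 0, 0, 0]]
  ]
}}

```text
time_s: 31.87
ee_pos: [0.5925, -0.1478, 0.0807]
eef_rot: [-0.003, 0.751, 0.661, -0.003]
wrist_force: [-8.6, 1.5, 7.1]
finger_gap: -0.0002
grasp_force: 4.7
```

The roller is engaging.

>>> {"fn": "drive_tool", "kwargs": {
  "rows": [
    [[1, 0, 0.04, 0, 0, 0, 0], [1, 0, 0.04, 0, 0, 0, 0], [1, 0, 0.04, 0, 0, 0, 0]]
  ]
}}

```text
time_s: 32.12
ee_pos: [0.6, -0.1487, 0.0808]
eef_rot: [-0.001, 0.75, 0.661, -0.001]
wrist_force: [-2.1, 0.5, -1.5]
finger_gap: 0.0001
grasp_force: 1.2
```

>>> {"fn": "drive_tool", "kwargs": {
  "rows": [
    [[1, 0, 0.04, 0, 0, 0, 0], [1, 0, 0.04, 0, 0, 0, 0], [1, 0, 0.04, 0, 0, 0, 0]]
  ]
}}

```text
time_s: 32.37
ee_pos: [0.6029, -0.1491, 0.0808]
eef_rot: [-0.002, 0.751, 0.661, -0.003]
wrist_force: [-11.0, 2.0, 6.3]
finger_gap: -0.0003
grasp_force: 5.8
```

>>> {"fn": "drive_tool", "kwargs": {
  "rows": [
    [[1, 0, -0.3, 0, 0, 0, 0], [1, 0, -0.6, 0, 0, 0, 0], [1, 0, 0, -0.6, 0, 0, 0], [1, 0, 0, -0.8, 0, 0, 0], [1, 0, 0, 0, 0, 0, 0]]
  ]
}}

```text
time_s: 32.78
ee_pos: [0.5753, -0.1453, 0.1428]
eef_rot: [0.005, 0.75, 0.661, 0.004]
wrist_force: [1.0, 1.0, -0.3]
finger_gap: -0.0001
grasp_force: 0.0
```

```bash
python3 plan.py
python3 - <<'E'
from h import *
I=[]
for v,(r,c) in {'scene':(200,240),'side':(200,190)}.items():
  p=pic(v); I.append(p['color'][r:r+220,c:c+260])
  for n in('drawer_lip','cabinet_front'):
    for d in models.spot_point(p,n)[:1]: print(v,n,d)
cv2.imwrite('pics/f.png',cv2.resize(cv2.hconcat(I),None,fx=1.53,fy=1.53))
E
```

```text
t 32.78 pos [ 0.5753 -0.1453  0.1428] yaw 82.7 gap -0.0001 F [ 1.   1.  -0.3] grip 0.0 q [ 0.41  0.69 -0.33  1.78  0.32  0.71 -0.22]
scene drawer_lip {'position': [0.6063, -0.1501, 0.0638], 'conf': 0.79}
scene cabinet_front {'position': [0.6322, -0.157, 0.0719], 'conf': 0.73}
side drawer_lip {'position': [0.6045, -0.1481, 0.0636], 'conf': 0.72}
side cabinet_front {'position': [0.5723, 0.2148, 0.0036], 'conf': 0.29}
```

View pics/f.png

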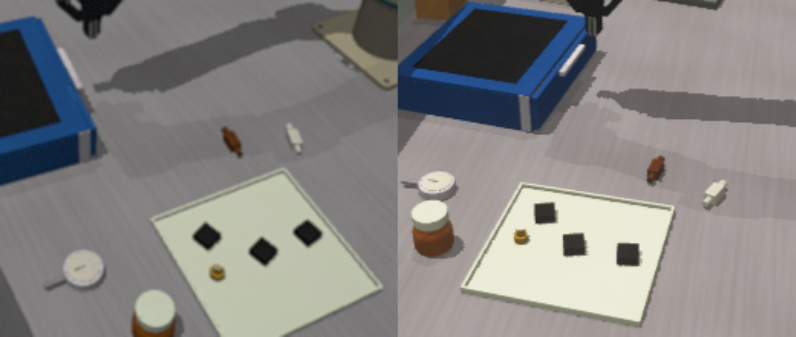

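The drawer front is flush with the cabinet. The force peaked, dropped as the drawer snapped in, then rose at the hard stop. The tool is clear, so I'm handing in.

```bash
python3 -c "
from cell import finish_job
print(finish_job())"
```

```text
the job is handed in; nothing more can be done
None
```

The job is handed in: the yellow block and both green gauges are in their bays, the stray rubber sample is in the tray, and the drawer was pushed home gently until it snapped in.

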